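# Pack the last spice jar and latch the carrying case

## Robot

A 6-joint arm with a two-finger parallel gripper is mounted at the origin on a cart in front of the work surface, level with it; the furniture and walls round the work are solid. World frame = base frame: x ahead of the robot, y to its left, z up, the work surface at z = 0. Lengths are in m, angles in degrees, forces in N, time in s.
With the tool pointing down it reaches from about 0.4 to 0.825 m from the base axis. Payload 7 kg.
Tool frame: the origin (TCP) lies at the very end of the fingers, on their centre line; the grasp point (between the pads) lies 19 mm behind it; z points along the fingers, y is the line along which they close (so a half turn about z gives the same grasp; the last joint's range is limited). The gripper opens to 88 mm and grips with 3 to 60 N. Pads are 19 mm wide; open, the fingers measure 130 mm over their backs; the gripper's body (78 mm by 193 mm) begins 47 mm behind the grasp point.
Start: joints at [-60.212, 20.546, 0.682, 0, -70.136, -16.507], TCP at [0.155, -0.657, 0.189] pointing down, gripper open.
Joint ranges: [-176.03, 176.03], [-82.01, 121.73], [-58.28, 71.71], [-173.87, 95.51], [-174.79, -0.11], [-173.66, 173.66]. Speed limits (degrees/s): [136.94, 136.94, 172.46, 180, 180, 180].

## Interface

Orientations are given as [roll, pitch, yaw] about the fixed x, y, z axes, in that order (R = Rz(yaw) Ry(pitch) Rx(roll)).
In Python, from plant import get_state, capture, close_job, regions_of gives the robot as it stands.
- The arm moves only by the tool jog_arm, never from a script. Its argument "moves" is a list of rows, each a list of 3 entries, a list of its own where there are three numbers: the shift along the tool's x, y, z in cm, then the turn about the tool's z in degrees, then the finger opening in cm, from 0 to 8.76. A call has 1 to 12 rows; each row shifts and turns the commanded pose from where the row before left it, along the tool's axes as they then stand; what a row does not reach is not made up. A row lasts 1/8 s, in which the tool goes at most 62.5 mm and 10.7 degrees, less where a joint would pass 70% of its speed; a pose out of reach is approached as far as the arm can. A call is refused whole if a number of a shift passes 6.25 or a number of a turn 10.7, either way. A call with a gripper value outside its range is refused whole. The fingers move at their own pace and stop on an object; "newtons" is the grip in N (left out, the last holds). Time passes only in rows, so rows that do not move let the fingers close. It gives the time, the measured TCP pose, the force, the opening and the grip force at its end, in the units of the state.
- get_state(): the state, without advancing time (a new reading comes with each control period).
- capture(name): name is "side" or "top"; returns a dict with "pixels" (400x640x3 uint8, blue, green, red), "mtx" (3x3 intrinsics, pixels), "k1" (the pictures are not rectified: a ray, as slopes to the right and down, at radius r is drawn at 1 + k1 r^2 times it, then the intrinsics apply), "world_from_camera" (4x4, takes a point from camera to world coordinates). Camera axes: x right, y down, z forward; pixel columns grow to the right and rows downward; lengths in m; the calibration is good to about 2 mm. A picture is of the moment at which its call begins. There is no depth.
- close_job(): hands the job in; it is judged then, once.
Trained networks look in a picture, given as the dict that the camera call returned (one of the last four; its "shot" number tells which), for a name from the list of things; names that differ only in an ending like _2 or _b are one class to them, and where a whole thing is asked for, a point or a joint stands for the part that bears it (a point fixed in the world has none). Each returns a list of dicts, best first, with "confidence" (0 to 1); they miss things now and then, are a little off and sometimes report something else, mostly with a low value. They report only what shows in the picture. A call takes as long as a camera call. They do not tell look-alikes from the thing itself.
- regions_of(picture, thing): "pixels" (400x640 bool, what is visible of it) and "pixel" ([column, row] in pixels, amid what is visible of it).
The state is a dict: "time_s": time; "joints": joint angles; "qd": joint speeds; "joint_torque": joint torques, N m; "tcp_pos": TCP position; "eef_rot": TCP orientation; "contact_force": force on the tool from outside, world axes, zero at the start; "moment": the same for the moment, N m; "gripper_width": finger opening in m; "gripper_force": force on a finger pad.
Only numpy, scipy, OpenCV 4.12 (cv2) and the standard library are available. Lean on these libraries where they do the work, as an engineer would, in place of code of your own. Each camera call takes 0.05 s, during which the arm holds its last target. There are 200 camera calls.

## Task

Get the spice case ready to carry: stand the spice jar that was left out on the worktop upright in the case's empty middle pocket, close the clear lid, hook the wire loop over the keeper on the front of the lid, and press the orange lever down until it snaps flat and draws the lid tight onto its seal. Leave the other things on the worktop where they are.

Things in the scene. Friction and masses are not known exactly. Their poses are not given: they have to be found in the camera images.
- case: spice case, fixed: dark blue-green tub 92 x 228 x 96 mm (x, y, z), 4 mm walls, black grips 14 mm out on both ends; clear lid. Origin: centre of its underside, on the worktop. x points from its front (latch, towards the robot; face at x = -46 mm) to its back (hinge), y left, z up. Jars 114 mm high stand in the pockets at y = +72 and -72 mm; the middle one is empty
- pocket (a point): centre of the floor of the empty middle pocket, 8 mm above the case's origin: a round hole 50 mm across and 36 mm deep in a grey foam block whose top is 44 mm high (the tub's rim is at 96 mm)
- jar: the spice jar to pack: glass, green cap, brown label, alone on the worktop to the right of the case; 45 mm across, 106 mm high (cap: the top 20 mm), 0.09 to 0.15 kg. Origin: centre of its underside, z up. Three like it far off at the right-hand wall belong to the room
- lid (a joint): angle of the lid, rad: 0 = fully down, 1.57 = upright; starts open, leaning back (1.62 to 1.8). Its stiff hinge (0.12 N m) holds it at any angle. Let go unlatched it rests on the springy white seal of the rim at about 0.04; drawn tight by the latch it is at about 0.015. The seal gives 9 N per mm at the front edge
- lid_hinge (a point): middle of the lid's hinge line, parallel to the case's y, at x = +46, z = 97 mm in the case. Shut, the lid reaches from here 92 mm forward, 28 mm up (125 mm above the worktop) and 114 mm to either side
- lever (a joint): angle of the orange lever on the front, rad: 0 = closed, pointing down flat on the front; 1.57 = straight out; starts at 1.85 to 2.1, out and a little up. Friction (0.025 N m) holds it; under 1.75 the loop cannot clear the keeper. With the loop hooked it takes 3 to 4 N near its tip, passes its dead point at about 0.44 and then snaps to 0 by itself
- lever_pivot (a point): middle of the lever's axis, parallel to the case's y, 12 mm in front of the front face (case x = -58 mm), 76 mm high. The lever is 24 mm wide and reaches 45 mm from the axis; the face to press (upper when open, outer when closed) lies 8 mm from the axis
- bail (a joint): angle of the steel wire loop against the lever, rad: 0 = opposite to the lever's length, as when latched (then straight up); grows as it folds to the front; starts at its stop, 2.6, about 30 degrees above the lever. It swings freely and falls by its own weight: tipped past the upright it drops against the lid and stays leaning there, its bar above the keeper
- bail_bar (a point): middle of the loop's cross bar, which goes into the keeper: 5 mm thick, parallel to the case's y; loop 37 mm wide between its legs. The bar is 49 mm from the loop's pin, which sits on the lever 16 mm from its axis: with the lever open, 26 to 28 mm in front of the front face and 75 to 79 mm high. Nearer to the case than that, the bar is past the upright
- keeper (a point): where the bar's centre seats in the keeper, a steel hook 20 mm wide in the middle of the lid's front, open at the top, its lip on the outer side: 8.5 mm in front of the lid, 113 mm high with the lid resting on its seal, 110 mm latched. The lip's outer face is 14.5 mm in front of the lid, its top 1.5 mm above this point. x, z turn with the lid; shut, they are the case's
- blender_cup: travel cup with orange cap, 66 mm across, 160 mm high: a bystander, to be left alone; origin at the centre of its underside
- sport_lid: black drinking lid with a loop, 62 x 78 x 83 mm: a bystander, to be left alone; origin at the centre of its underside
- brown_bowl: brown stoneware bowl, 129 mm across: a bystander, to be left alone; origin at the centre of its underside
- scraper: scraper with a purple grip, 152 mm long: a bystander, to be left alone; origin at the centre of its underside
- sugar: olive-green lidded canister, 70 x 70 x 110 mm: a bystander, to be left alone; origin at the centre of its underside
- jam_jar: jar with a red lid, 65 mm across, 82 mm high: a bystander, to be left alone; origin at the centre of its underside
There are look-alikes about, which are no part of the job. Leave any yellow look-alike of the jar alone.

How it is judged (in metres and radians):
On the way, in this order (a step that is already met when the one before it is completed fails the run):
1. the jar stands upright on the floor of the middle pocket, let go (horizontal distance between jar and case below 0.007 m and z of jar in the frame of case below 0.014 m and angle between jar's own z axis and vertical below 0.1 rad and contact force between the fingers and jar below 0.1 N), for 0.2 s.
2. the lid is shut down onto its seal (value of joint lid below 0.06 rad), for 0.2 s.
3. the bar of the wire loop is over the keeper, behind its lip, with the lever still open (value of joint lid below 0.06 rad and x of bail_bar in the frame of keeper above -0.004 m and z of bail_bar in the frame of keeper between -0.004 and 0.015 m and value of joint lever above 0.6 rad), for 0.1 s.
At the end, for the whole second after the job is handed in: the lever lies flat (under 0.12 rad), the loop's bar is seated in the keeper (within 5 mm), the lid is drawn tight (under 0.024 rad), and the jar stands upright (within 0.1 rad) on the floor of the middle pocket (within 7 mm of its centre, base under 14 mm high) (value of joint lever below 0.12 rad and distance between bail_bar and keeper below 0.005 m and value of joint lid below 0.024 rad and horizontal distance between jar and case below 0.007 m and z of jar in the frame of case below 0.014 m and angle between jar's own z axis and vertical below 0.1 rad); the robot touches nothing.
It fails at once if another thing on the worktop is moved by more than 3 cm (distance of any of blender_cup, sport_lid, brown_bowl, scraper, sugar, jam_jar from where it was at the start of the episode above 0.03 m).
It also fails if it takes over 54 s, if anything falls off the work surface, if the arm or the gripper's body presses on something with over 40 N, if the wrist force passes 120 N, or if a joint passes its speed limit or range.

## Working session

There is one attempt and no reset: what is moved stays moved. The work goes in short steps, Python scripts to look and compute and a tool call to move; the robot and the scene stay as the last step left them, time stands still between calls to the robot, and variables do not carry over. Pictures are saved under pics/ and viewed, at most 10 in all, crops included, and the job is handed in when it is done.

Besides the shell and the picture viewer there is one more tool, called by a JSON object that holds its "fn" and its "kwargs". jog_arm: Moves the arm, as the interface text tells. Its arguments: {"type":"object","properties":{"moves":{"type":"array"},"newtons":{"type":"number"}},"required":["moves"]}

```bash
mkdir -p pics; ls; cat > h.py <<'E'
import numpy as np, cv2
from plant import get_state, capture, close_job, regions_of
def ray(p,uv):
    K=p["mtx"];d=np.array([(uv[0]-K[0][2])/K[0][0],(uv[1]-K[1][2])/K[1][1]]);s=d.copy()
    for _ in range(20): s=d/(1+p["k1"]*(s@s))
    T=np.array(p["world_from_camera"]);v=T[:3,:3]@np.r_[s,1];return T[:3,3],v/np.linalg.norm(v)
def atz(p,uv,z):
    o,v=ray(p,uv);return o+v*(z-o[2])/v[2]
def tri(r):
    A=0;b=0
    for o,v in r:
        M=np.eye(3)-np.outer(v,v);A=A+M;b=b+M@o
    return np.linalg.solve(A,b)
def proj(p,X):
    T=np.array(p["world_from_camera"]);c=T[:3,:3].T@(np.array(X)-T[:3,3]);s=c[:2]/c[2];s=s*(1+p["k1"]*(s@s));K=p["mtx"]
    return np.array([K[0][0]*s[0]+K[0][2],K[1][1]*s[1]+K[1][2]])
E
python3 - <<'E'
from h import *
for n in("side","top"):
    p=capture(n);cv2.imwrite(f"pics/{n}0.png",p["pixels"])
    print(n,np.round(p["world_from_camera"],3).tolist(),np.round(p["mtx"],1).tolist(),p["k1"])
    for t in("case","jar","lid","lever","bail","keeper"):
        for d in regions_of(p,t): 
            ys,xs=np.where(d["pixels"]);print(t,round(d["confidence"],2),np.round(d["pixel"]),xs.min(),xs.max(),ys.min(),ys.max(),len(xs))
E
```

```text
pics
side [[0.322, -0.542, 0.776, -0.734], [-0.947, -0.174, 0.272, -0.48], [-0.013, -0.822, -0.569, 1.076], [0.0, 0.0, 0.0, 1.0]] [[516.3, 0.0, 324.7], [0.0, 516.3, 199.9], [0.0, 0.0, 1.0]] 0.022578008832725253
case 0.9 [310. 204.] 280 332 165 233 2549
case 0.59 [315. 180.] 295 332 165 194 931
case 0.22 [439. 283.] 431 447 258 293 287
jar 0.86 [360. 212.] 354 368 203 233 285
jar 0.77 [409. 244.] 398 414 226 259 480
jar 0.74 [375. 248.] 368 382 229 262 440
jar 0.58 [354. 236.] 347 362 218 251 456
lid 0.74 [315. 178.] 294 332 164 194 1007
lever 0.34 [204. 194.] 188 219 187 212 582
keeper 0.59 [316. 180.] 294 331 165 194 938
top [[-0.072, -0.969, 0.235, 0.365], [-0.997, 0.07, -0.016, 0.01], [-0.001, -0.236, -0.972, 1.217], [0.0, 0.0, 0.0, 1.0]] [[400.2, 0.0, 323.4], [0.0, 400.2, 199.5], [0.0, 0.0, 1.0]] -0.05687866792829413
case 0.55 [292. 214.] 242 337 178 260 4551
jar 0.81 [430. 232.] 417 438 225 244 335
lid 0.97 [285. 198.] 242 327 178 217 1755
lever 0.49 [298. 251.] 295 305 243 259 155
lever 0.49 [183. 240.] 162 206 219 261 1528
bail 0.56 [296. 258.] 293 301 253 260 25
keeper 0.98 [285. 199.] 242 327 178 217 1827
```

```bash
python3 -c "
import cv2;a=cv2.imread('pics/side0.png');b=cv2.imread('pics/top0.png')
cv2.imwrite('pics/s1.png',cv2.resize(a,(800,500)));cv2.imwrite('pics/t1.png',cv2.resize(b,(800,500)))"
```

```text
(no output)
```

View pics/side0.png

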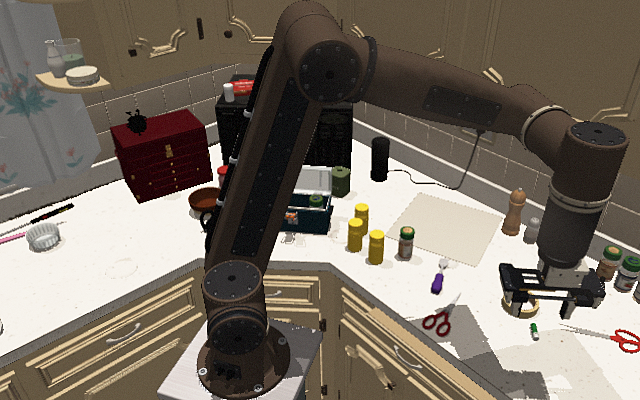

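View pics/top0.png

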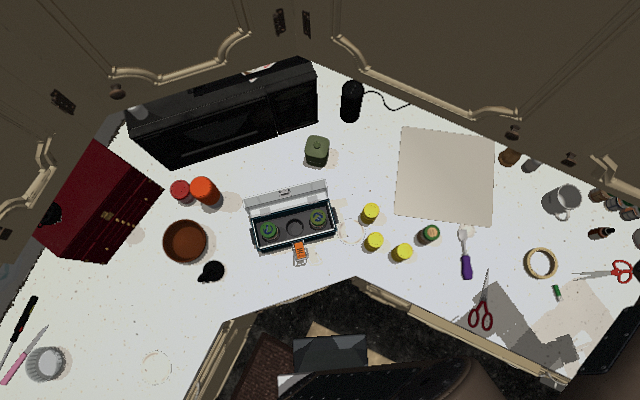

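Side picture: the target jar (green cap, brown label) is at (406,243). The yellow look-alikes are at (361,215), (354,236) and (376,247), and the room's jars are at (610,262), (629,270) and (640,285). In the top picture the target is at (429,233) and the yellow ones at (370,212), (374,241) and (402,252). The case is at about (293,222), with the orange lever at (299,253). I choose the green-capped jar at top (429,233).

```bash
python3 - <<'E'
from h import *
p=capture("top");s=capture("side")
a=cv2.resize(p["pixels"][170:270,235:445],None,fx=3.8,fy=3.8,interpolation=cv2.INTER_CUBIC)
b=cv2.resize(s["pixels"][160:265,270:425],None,fx=3.8,fy=3.8,interpolation=cv2.INTER_CUBIC)[:220*2]
c=cv2.resize(s["pixels"][155:265,270:425],(282,200),interpolation=cv2.INTER_CUBIC)
o=np.zeros((600,800,3),np.uint8);o[:380,:798]=a;o[385:585,:282]=c;cv2.imwrite("pics/c1.png",o)
print("jar cap z.106",atz(p,(430,232),.106))
for u in((269,230),(318,217)):print(atz(p,u,.122))
print("pocket",atz(p,(294,226),.044))
def reds(img,m): pass
for n,q in(("top",p),("side",s)):
    h=cv2.cvtColor(q["pixels"],cv2.COLOR_BGR2HSV)
    g=cv2.inRange(h,(40,60,20),(90,255,255));k,l,st,ce=cv2.connectedComponentsWithStats(g)
    print(n,[(np.round(ce[i],1).tolist(),st[i].tolist()) for i in range(1,k) if st[i][4]>25])
    g=cv2.inRange(h,(5,150,120),(18,255,255));k,l,st,ce=cv2.connectedComponentsWithStats(g)
    print(n,"or",[(np.round(ce[i],1).tolist(),st[i].tolist()) for i in range(1,k) if st[i][4]>15])
print(get_state()["eef_rot"])
E
```

```text
jar cap z.106 [ 0.51757931 -0.30144915  0.106     ]
[0.55333899 0.14755256 0.122     ]
[0.5801823  0.00973388 0.122     ]
pocket [0.57350845 0.08270961 0.044     ]
top [([316.0, 160.5], [306, 156, 20, 11, 69]), ([626.8, 203.1], [622, 200, 11, 6, 30]), ([320.0, 221.1], [311, 213, 15, 13, 63]), ([268.0, 229.5], [260, 222, 17, 17, 185]), ([430.0, 233.0], [423, 225, 17, 16, 114]), ([556.5, 290.0], [553, 285, 8, 11, 52])]
top or [([200.1, 186.8], [189, 177, 23, 21, 366]), ([299.5, 249.8], [294, 242, 12, 17, 116])]
side [([339.1, 186.9], [332, 177, 12, 17, 36]), ([315.7, 201.3], [309, 195, 15, 12, 117]), ([406.7, 234.4], [400, 227, 15, 13, 102]), ([611.9, 253.6], [603, 245, 20, 16, 165]), ([631.2, 263.7], [622, 256, 18, 16, 209]), ([533.6, 327.4], [531, 323, 7, 10, 48])]
side or []
[-1.79997290e+02 -2.38449963e-06 -1.66717464e+02]
```

View pics/c1.png

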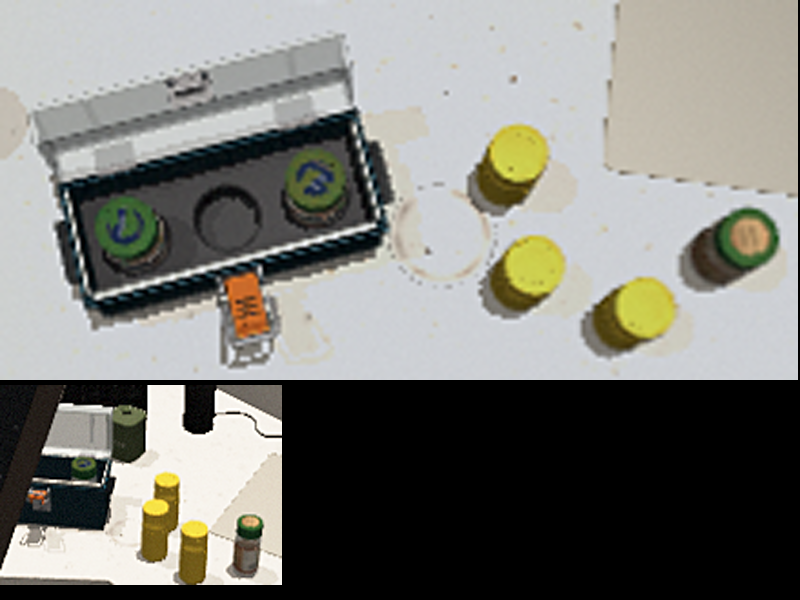

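The crop confirms the choice: green cap at crop (748,240), i.e. pixel (431.8,233.2), brown body, standing alone. The yellow three are at crop (515,155), (530,265) and (640,310). The case's caps are at crop (128,228) and (317,180), and the pocket rim is at (228,219).

```bash
python3 - <<'E'
from h import *
p=capture("top")
f=lambda u,v:(235+(u+.5)/3.8-.5,170+(v+.5)/3.8-.5)
P=lambda n,u,v,z:print(n,np.round(atz(p,f(u,v),z)[:2],4))
P("jar",748,240,.106)
for u in((515,155),(530,265),(640,310)):P("yel",*u,.106)
P("cL",128,228,.122);P("cR",317,180,.122);P("pk",228,219,.044)
for u in((90,297),(384,230),(356,112),(63,185)):P("rim",*u,.096)
P("sugar",(316-235)*3.8,(140-170)*3.8,.11)
# refined outer contour of jar cap
h=cv2.cvtColor(p["pixels"],cv2.COLOR_BGR2HSV)
S=h[220:252,408:445,1];print(get_state()["tcp_pos"],get_state()["gripper_width"])
E
```

```text
jar [ 0.515  -0.3053]
yel [ 0.5916 -0.1393]
yel [ 0.5085 -0.1421]
yel [ 0.4696 -0.2192]
cL [0.5545 0.1494]
cR [0.5802 0.0096]
pk [0.5696 0.081 ]
rim [0.5095 0.1829]
rim [ 0.5439 -0.0376]
rim [ 0.6356 -0.0235]
rim [0.5951 0.2002]
sugar [8.154e-01 7.000e-04]
[ 0.15506545 -0.65690798  0.1888754 ] 0.08779338018981488
```

{"fn": "jog_arm", "kwargs": {"moves": [[[0,0,0],3.1,8.76],[[-4.63,3.14,0],0,8.76],[[-4.63,3.14,0],0,8.76],[[-4.63,3.14,0],0,8.76],[[-4.63,3.14,0],0,8.76],[[-4.63,3.14,0],0,8.76],[[-4.63,3.14,0],0,8.76],[[-4.63,3.14,0],0,8.76],[[-4.63,3.14,0],0,8.76],[[-4.63,3.14,0],0,8.76],[[0,0,0],0,8.76],[[0,0,0],0,8.76]], "newtons": 20}}

```text
time_s: 2.35
tcp_pos: [0.5152, -0.3049, 0.1888]
eef_rot: [180.0, -0.0, -169.8]
contact_force: [-0.1, 0.2, 0.3]
gripper_width: 0.0874
gripper_force: 0.0
```

```bash
python3 - <<'E'
from h import *
s=capture("side");p=capture("top")
print(atz(s,(407,231),.106),proj(s,(.515,-.305,.106)),proj(s,(.515,-.305,0)))
a=cv2.resize(s["pixels"][180:280,330:480],None,fx=4,fy=4,interpolation=cv2.INTER_CUBIC)
cv2.imwrite("pics/c2.png",a)
E
```

```text
[ 0.50743294 -0.30777742  0.106     ] [406.58831138 229.35807646] [403.99418374 255.91222347]
```

View pics/c2.png

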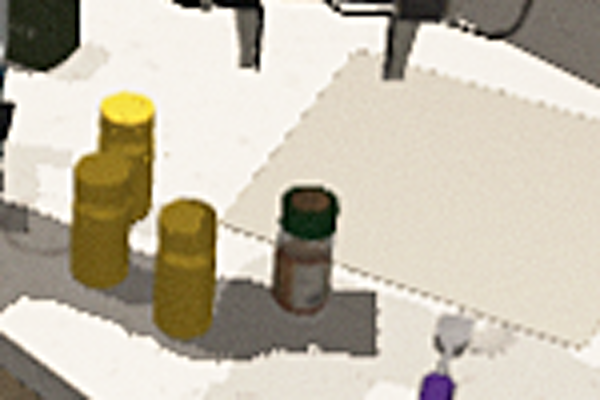

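Picture: the jar stands in the clear under the gripper, cap at crop (312,200), pixel (408,230). It matches the estimate to within 3 mm. Next I descend and grip.

{"fn": "jog_arm", "kwargs": {"moves": [[[0,-0.15,3.0],0,8.76],[[0,0,4.0],0,8.76],[[0,0,3.0],0,8.76],[[0,0,1.9],0,8.76],[[0,0,0],0,4.0],[[0,0,0],0,4.0],[[0,0,0],0,4.0],[[0,0,0],0,4.0],[[0,0,0],0,4.0],[[0,0,0],0,4.0]], "newtons": 20}}

```text
time_s: 3.7
tcp_pos: [0.5156, -0.3066, 0.07]
eef_rot: [-180.0, 0.0, -169.8]
contact_force: [-0.5, -0.5, 0.9]
gripper_width: 0.0407
gripper_force: 0.0
```

{"fn": "jog_arm", "kwargs": {"moves": [[[0,0,0],0,3.0],[[0,0,0],0,3.0],[[0,0,0],0,3.0]], "newtons": 20}}

```text
time_s: 4.08
tcp_pos: [0.5155, -0.3066, 0.0698]
eef_rot: [180.0, -0.0, -169.8]
contact_force: [0.4, -0.7, -0.5]
gripper_width: 0.0301
gripper_force: 0.0
```

```bash
python3 - <<'E'
from h import *
s=capture("side");p=capture("top")
a=cv2.resize(s["pixels"][180:280,330:480],None,fx=4,fy=4,interpolation=cv2.INTER_CUBIC)
b=cv2.resize(p["pixels"][190:270,380:480],(500,400),interpolation=cv2.INTER_CUBIC)[:, :200]
cv2.imwrite("pics/c3.png",np.hstack([a,b]))
print(proj(s,(.5155,-.3066,.07)))
E
```

```text
[406.23195881 238.60468242]
```

View pics/c3.png

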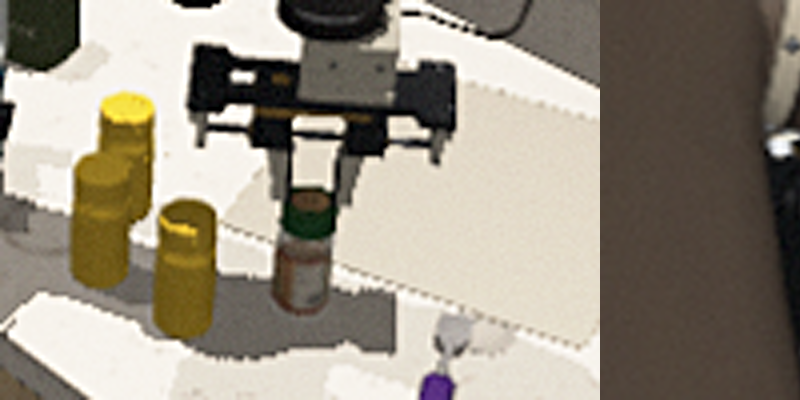

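Picture: fingertips show at crop (278,200) and (343,203), level with the cap top or behind it. They are about 9 px above where the reported TCP should appear (305,234), so I need to check the TCP against the camera.

```bash
python3 - <<'E'
from h import *
s=capture("side");st=get_state();print(st["tcp_pos"],st["joints"],st["eef_rot"])
for X in((.155,-.657,.189),(.155,-.657,.225),(.195,-.657,.189)):print("start",X,proj(s,X))
for X in((.5152,-.3049,.1888),(.5152,-.3049,.225),(.555,-.305,.189)):print("above",X,proj(s,X))
a=cv2.imread("pics/side0.png")[225:345,480:620]
cv2.imwrite("pics/c4.png",np.hstack([cv2.resize(a,None,fx=3,fy=3),cv2.resize(s["pixels"][170:290,340:465],None,fx=3,fy=3)]))
E
```

```text
[ 0.51548465 -0.30659862  0.06981048] [-1.20926724e+01  1.93611027e+01 -1.79222232e+01  7.82738118e-04
 -5.27209758e+01 -6.77256071e+01] [ 1.79998946e+02 -4.21675806e-03 -1.69817805e+02]
start (0.155, -0.657, 0.189) [535.0778745  325.51084501]
start (0.155, -0.657, 0.225) [538.67507703 314.14597229]
start (0.195, -0.657, 0.189) [535.15866798 312.6123347 ]
above (0.5152, -0.3049, 0.1888) [408.74456734 207.11419924]
above (0.5152, -0.3049, 0.225) [409.7410572  196.97137273]
above (0.555, -0.305, 0.189) [411.38114831 199.74091663]
```

View pics/c4.png

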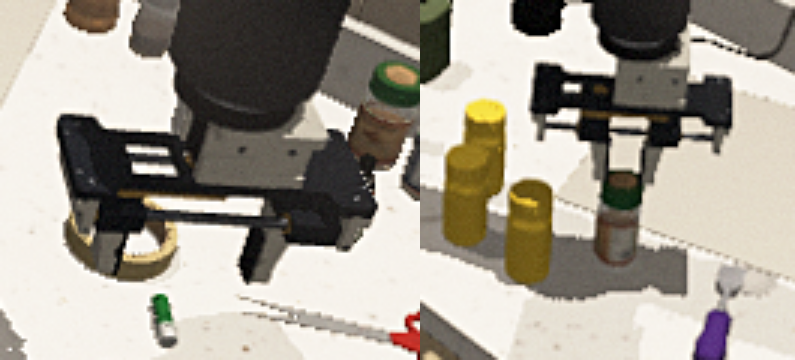

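The two views together put the real fingertips about 4 cm above the reported TCP, which also explains the empty close above the cap. I'll open, go 2 cm lower and test the grip.

{"fn": "jog_arm", "kwargs": {"moves": [[[0,0,0],0,8.76],[[0,0,0],0,8.76],[[0,0,0],0,8.76],[[0,0,0],0,8.76],[[0,0,1.0],0,8.76],[[0,0,1.0],0,8.76],[[0,0,0],0,4.0],[[0,0,0],0,4.0],[[0,0,0],0,4.0],[[0,0,0],0,4.0],[[0,0,0],0,4.0]], "newtons": 15}}

```text
time_s: 5.6
tcp_pos: [0.5156, -0.3066, 0.0501]
eef_rot: [-180.0, 0.0, -169.8]
contact_force: [-0.7, -0.2, 1.6]
gripper_width: 0.0447
gripper_force: 15.0
```

{"fn": "jog_arm", "kwargs": {"moves": [[[0,0,0],0,6.5],[[0,0,0],0,6.5],[[0,0,1.0],0,6.5],[[0,0,0],0,4.0],[[0,0,0],0,4.0],[[0,0,0],0,4.0],[[0,0,0],0,4.0],[[0,0,-1],0,4.0],[[0,0,-4],0,4.0],[[0,0,-5],0,4.0],[[0,0,-4.0],0,4.0],[[0,0,0],0,4.0]], "newtons": 25}}

```text
time_s: 7.1
tcp_pos: [0.5177, -0.3075, 0.1847]
eef_rot: [-179.8, 0.4, -169.8]
contact_force: [0.3, -0.1, -2.1]
gripper_width: 0.0445
gripper_force: 25.0
```

{"fn": "jog_arm", "kwargs": {"moves": [[[-1.0,3.0,0],0,4.0],[[-1.2,3.8,0],0,4.0],[[-1.3,4.0,0],0,4.0],[[-1.3,4.0,0],0,4.0],[[-1.3,4.0,0],0,4.0],[[-1.3,4.0,0],0,4.0],[[-1.3,4.0,0],0,4.0],[[-1.2,3.8,0],0,4.0],[[-1.2,3.5,0],0,4.0],[[-1.0,3.0,0],0,4.0],[[0,0,0],0,4.0],[[0,0,0],0,4.0]]}}

```text
time_s: 8.6
tcp_pos: [0.5685, 0.0797, 0.1795]
eef_rot: [-180.0, -0.1, -169.8]
contact_force: [0.4, -0.5, -0.3]
gripper_width: 0.0442
gripper_force: 25.0
```

```bash
python3 - <<'E'
from h import *
s=capture("side");p=capture("top");st=get_state();print(st["tcp_pos"],st["eef_rot"])
a=cv2.resize(s["pixels"][125:245,250:400],None,fx=3,fy=3,interpolation=cv2.INTER_CUBIC)
b=cv2.resize(p["pixels"][170:290,235:350],None,fx=3,fy=3,interpolation=cv2.INTER_CUBIC)
cv2.imwrite("pics/c5.png",np.hstack([a,b]))
print("side base pred",proj(s,(.569,.08,.14)),"top",proj(p,(.569,.08,.14)))
E
```

```text
[0.56870866 0.07914039 0.17973941] [-1.79991607e+02 -2.47893564e-02 -1.69857982e+02]
side base pred [294.61180453 189.36298902] top [292.55080836 221.54783278]
```

View pics/c5.png

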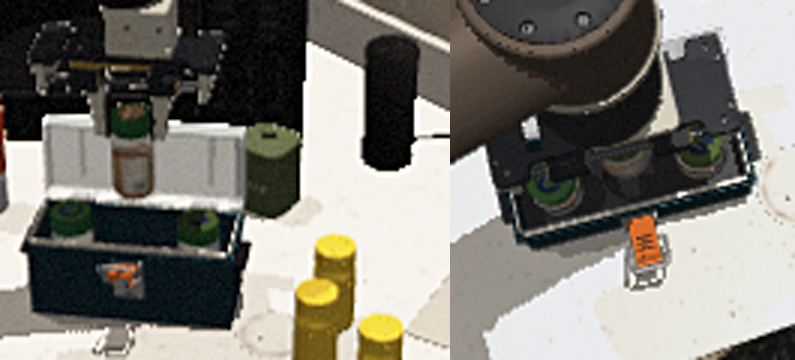

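Picture: the jar hangs upright over the case, base at side crop (133,190), pixel (294.3,188.3), against a prediction of (294.6,189.4). The case caps in the side view are at crop (71,213) and (199,222), and the lever is at crop (122,272).

```bash
python3 - <<'E'
from h import *
s=capture("side")
f=lambda u,v:(250+(u+.5)/3-.5,125+(v+.5)/3-.5)
a=atz(s,f(71,209),.122);b=atz(s,f(199,218),.122);print(a,b,(a+b)/2)
for z in(.13,.14,.145):print(z,atz(s,f(133,190),z))
c=np.array([.569,.08]);R=lambda w:np.array([[np.cos(w),-np.sin(w)],[np.sin(w),np.cos(w)]])
for w in(9.5,10.3,11):print([np.round(((proj(s,np.r_[c+R(np.radians(w))@np.array(q),.096])-np.array([250,125]))*3).tolist()) for q in((-.046,.114),(-.046,-.114),(.046,-.114),(.046,.114))])
print([np.round((proj(s,np.r_[c+R(.18)@np.array(q),.122])-np.array([250,125]))*3).tolist() for q in((0,.072),(0,-.072))])
E
```

```text
[0.54496349 0.14689144 0.122     ] [0.57140143 0.00671097 0.122     ] [0.55818246 0.07680121 0.122     ]
0.13 [0.58996821 0.09096054 0.13      ]
0.14 [0.57596782 0.08491762 0.14      ]
0.145 [0.56896763 0.08189616 0.145     ]
[array([ 25., 241.]), array([230., 259.]), array([243., 211.]), array([ 47., 195.])]
[array([ 25., 242.]), array([231., 258.]), array([243., 210.]), array([ 46., 196.])]
[array([ 26., 243.]), array([232., 257.]), array([243., 210.]), array([ 45., 197.])]
[[71.0, 202.0], [199.0, 211.0]]
```

{"fn": "jog_arm", "kwargs": {"moves": [[[0,0,3.0],0,4.0],[[0,0,3.0],0,4.0],[[0,0,2.4],0,4.0],[[0,0,0.4],0,4.0],[[0,0,0.4],0,4.0],[[0,0,0.4],0,4.0],[[0,0,0],0,4.0]]}}

```text
time_s: 9.62
tcp_pos: [0.5692, 0.08, 0.0842]
eef_rot: [180.0, 0.0, -169.8]
contact_force: [0.0, -0.7, -1.1]
gripper_width: 0.0445
gripper_force: 25.0
```

{"fn": "jog_arm", "kwargs": {"moves": [[[0,0,0.3],0,4.0],[[0,0,0.3],0,4.0],[[0,0,0],0,4.0]]}}

```text
time_s: 10.0
tcp_pos: [0.5689, 0.0801, 0.0776]
eef_rot: [180.0, -0.0, -169.8]
contact_force: [-0.2, 0.2, -0.4]
gripper_width: 0.0442
gripper_force: 25.0
```

{"fn": "jog_arm", "kwargs": {"moves": [[[0,0,0.6],0,4.0],[[0,0,0.6],0,4.0],[[0,0,0.6],0,4.0],[[0,0,0.5],0,4.0],[[0,0,0.3],0,4.0],[[0,0,0],0,4.0]]}}

```text
time_s: 10.75
tcp_pos: [0.5688, 0.08, 0.0514]
eef_rot: [180.0, -0.0, -169.8]
contact_force: [-0.2, 2.5, -3.7]
gripper_width: 0.0445
gripper_force: 25.0
```

{"fn": "jog_arm", "kwargs": {"moves": [[[0,0,0.2],0,4.0],[[0,0,0.1],0,4.0],[[0,0,0],0,4.0],[[0,0,0],0,5.2],[[0,0,0],0,5.2],[[0,0,0],0,5.2]]}}

```text
time_s: 11.5
tcp_pos: [0.5689, 0.0796, 0.0488]
eef_rot: [-180.0, -0.0, -169.8]
contact_force: [-0.2, -0.3, 0.4]
gripper_width: 0.0519
gripper_force: 0.0
```

{"fn": "jog_arm", "kwargs": {"moves": [[[0,0,-2.0],0,5.2],[[0,0,-4.0],0,5.2],[[0,0,-5.0],0,5.2],[[0,0,-5.0],0,2.0],[[0,0,0],0,0]]}}

```text
time_s: 12.12
tcp_pos: [0.5714, 0.0804, 0.2136]
eef_rot: [179.9, 0.5, -169.8]
contact_force: [-0.3, -0.4, -0.9]
gripper_width: 0.0372
gripper_force: 0.0
```

```bash
python3 - <<'E'
from h import *
s=capture("side");p=capture("top");st=get_state();print(st["tcp_pos"],st["contact_force"])
for u in((172,170),(282,132),(318,118)):print(atz(p,u,0))
a=cv2.resize(s["pixels"][125:245,250:400],None,fx=4,fy=4,interpolation=cv2.INTER_CUBIC)
cv2.imwrite("pics/c6.png",a)
# lid back top-edge prediction
c=np.array([.569,.08]);w=np.radians(10.2);R=np.array([[np.cos(w),-np.sin(w)],[np.sin(w),np.cos(w)]])
for th in(1.62,1.7,1.8):
  for u in(0,28):
    x=46-92*np.cos(th)+u*np.sin(th);z=97+92*np.sin(th)+u*np.cos(th)
    print(th,u,x,z,[np.round((proj(s,np.r_[c+R@np.array([x/1e3,y]),z/1e3])-np.array([250,125]))*4) for y in(.114,-.114)])
E
```

```text
[0.56892203 0.07992904 0.20914077] [ 0.01913316  0.15150612 -0.73296352]
[0.79099052 0.4674513  0.        ]
[0.89487618 0.10775221 0.        ]
[ 0.93585746 -0.01306133  0.        ]
1.62 0 50.524911616103694 188.8886563992882 [array([ 54., 166.]), array([324., 184.])]
1.62 28 78.49102443327837 187.51150938569143 [array([ 62., 150.]), array([329., 168.])]
1.7 0 57.853693475188265 188.23316256162713 [array([ 56., 162.]), array([325., 180.])]
1.7 28 85.62030816785739 184.62551672135243 [array([ 64., 149.]), array([330., 167.])]
1.8 0 66.90259271176402 186.59398204079395 [array([ 59., 158.]), array([327., 176.])]
1.8 28 94.17032637635347 180.23232338938752 [array([ 67., 148.]), array([331., 166.])]
```

View pics/c6.png

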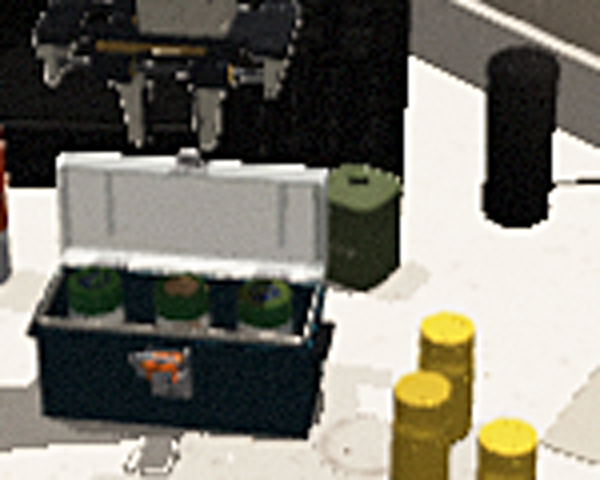

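Picture: the jar stands in the middle pocket, cap at crop (182,295), between the other two. The lid leans back with its top edge at rows 155–170.

{"fn": "jog_arm", "kwargs": {"moves": [[[-3,0,0],0,0],[[-4,0,0],0,0],[[-4,0,0],0,0],[[0,0,0],0,0],[[0,0,3],0,0],[[0,0,3],0,0],[[0,0,2.4],0,0],[[0,0,0],0,0]]}}

```text
time_s: 13.22
tcp_pos: [0.6748, 0.0986, 0.1218]
eef_rot: [-179.9, -0.3, -169.8]
contact_force: [-0.3, 0.5, -0.2]
gripper_width: 0.0006
gripper_force: 0.0
```

{"fn": "jog_arm", "kwargs": {"moves": [[[1.3,0,0],0,0],[[1.3,0,0],0,0],[[1.3,0,0],0,0],[[1.3,0,0],0,0],[[1.3,0,0],0,0],[[1.3,0,0],0,0],[[1.3,0,0],0,0],[[1.2,0,0],0,0]]}}

```text
time_s: 14.22
tcp_pos: [0.5744, 0.0808, 0.1243]
eef_rot: [-180.0, -0.1, -169.8]
contact_force: [1.3, 0.2, -0.8]
gripper_width: 0.0004
gripper_force: 0.4
```

```bash
python3 - <<'E'
from h import *
s=capture("side");st=get_state();print(st["tcp_pos"],st["contact_force"])
cv2.imwrite("pics/c7.png",cv2.resize(s["pixels"][125:245,250:400],None,fx=4,fy=4,interpolation=cv2.INTER_CUBIC))
E
```

```text
[0.5731592  0.08053221 0.12446071] [-2.45497741 -1.0919386  -1.36536853]
```

View pics/c7.png

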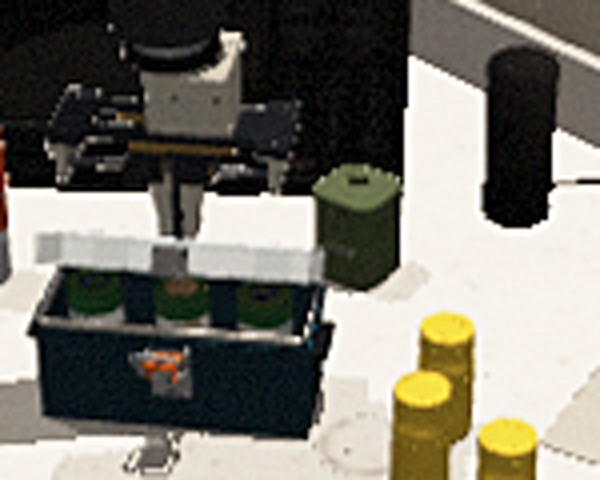

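Picture: the lid is about 35° open, front edge at rows 240–275, with the fingers on top of it. Now I push it down and forward.

{"fn": "jog_arm", "kwargs": {"moves": [[[0.5,0,0.9],0,0],[[0.5,0,0.9],0,0],[[0.7,0,0.6],0,0],[[0.7,0,0.6],0,0],[[0.4,0,0.3],0,0],[[0,0,0],0,0]]}}

```text
time_s: 15.02
tcp_pos: [0.5479, 0.0761, 0.0917]
eef_rot: [-180.0, -0.0, -169.8]
contact_force: [-0.4, 0.6, -0.3]
gripper_width: 0.0007
gripper_force: 0.0
```

{"fn": "jog_arm", "kwargs": {"moves": [[[0,0,0.3],0,0],[[0,0,0.2],0,0],[[0,0,0],0,0]]}}

```text
time_s: 15.4
tcp_pos: [0.5482, 0.0762, 0.089]
eef_rot: [-180.0, 0.0, -169.8]
contact_force: [-10.3, 0.6, 19.7]
gripper_width: 0.0008
gripper_force: 9.9
```

{"fn": "jog_arm", "kwargs": {"moves": [[[0,0,0.2],0,0],[[0,0,0],0,0]]}}

```text
time_s: 15.65
tcp_pos: [0.5481, 0.0762, 0.0883]
eef_rot: [-180.0, 0.0, -169.8]
contact_force: [-15.4, 1.2, 32.0]
gripper_width: 0.0003
gripper_force: 15.8
```

{"fn": "jog_arm", "kwargs": {"moves": [[[0,0,0.2],0,0],[[0,0,0],0,0]]}}

```text
time_s: 15.9
tcp_pos: [0.5479, 0.0761, 0.0876]
eef_rot: [-180.0, 0.1, -169.7]
contact_force: [-21.1, 1.6, 43.5]
gripper_width: 0.0
gripper_force: 21.8
```

{"fn": "jog_arm", "kwargs": {"moves": [[[0,0,-1],0,0],[[0,0,-2.5],0,0],[[0,0,-3],0,0],[[3,0,0],0,0],[[4,0,0],0,0],[[4,0,0],0,0],[[0,0,0],0,0]]}}

```text
time_s: 16.77
tcp_pos: [0.4382, 0.0563, 0.1483]
eef_rot: [180.0, 0.0, -169.8]
contact_force: [1.0, 1.0, 0.8]
gripper_width: 0.0005
gripper_force: 0.0
```

```bash
python3 - <<'E'
from h import *
s=capture("side");p=capture("top");st=get_state();print(st["tcp_pos"],st["contact_force"])
a=cv2.resize(s["pixels"][160:245,250:350],None,fx=6,fy=6,interpolation=cv2.INTER_CUBIC)
cv2.imwrite("pics/c8.png",a)
c=np.array([.569,.08]);w=np.radians(10.2);R=np.array([[np.cos(w),-np.sin(w)],[np.sin(w),np.cos(w)]])
f=lambda x,y,z:np.round((proj(s,np.r_[c+R@np.array([x,y])/1e3,z/1e3])-np.array([250,160]))*6)
print("front top lid @.04/.1",[f(46-92*np.cos(t)+28*np.sin(t),y,97+92*np.sin(t)+28*np.cos(t)) for t in(.04,.1) for y in(114,-114)])
print("keeper",f(-54.5,0,113))
for th in(1.85,2.1):
  px,pz=-58-16*np.sin(th),76-16*np.cos(th)
  b=th+np.pi+2.6 # dir
  for sg in(1,):
    e=th+ (np.pi-2.6); bx,bz=px-49*np.sin(e),pz-49*np.cos(e);print(th,"bar",bx,bz,f(bx,18,bz),f(bx,-18,bz),"lever tip",-58-45*np.sin(th),76-45*np.cos(th),f(-58-45*np.sin(th),0,76-45*np.cos(th)))
E
```

```text
[0.44065152 0.05709771 0.14847584] [ 0.63598508  0.37273209 -0.05312108]
front top lid @.04/.1 [array([ 46., 224.]), array([462., 255.]), array([ 46., 213.]), array([462., 245.])]
keeper [250. 274.]
1.85 bar -106.78070248874818 116.26219852400942 [196. 323.] [263. 328.] lever tip -101.2573841338885 88.40156110710308 [235. 362.]
2.1 bar -95.30320125798792 127.07908320622597 [199. 294.] [267. 299.] lever tip -96.84442149919931 98.71807470699359 [235. 341.]
```

View pics/c8.png

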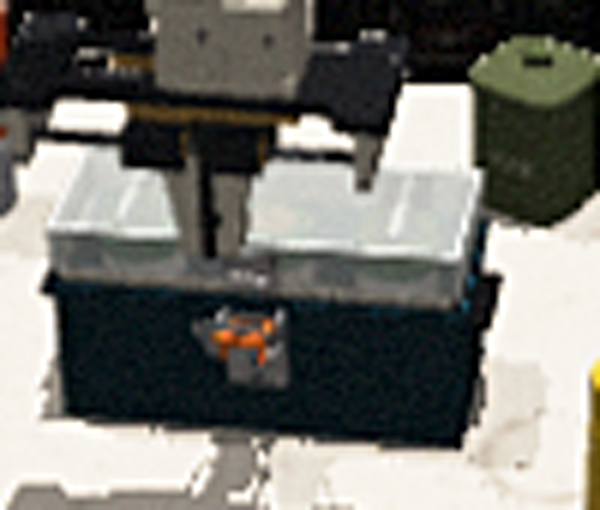

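Picture: the lid is down, front edge from (50,230) to (465,262). The lever is still out at (245,340), with the loop above it and its bar near (200–265,325). Next I descend in front of the bar and swing it over.

{"fn": "jog_arm", "kwargs": {"moves": [[[0,0,3],0,0],[[0,0,3],0,0],[[0,0,1.7],0,0],[[0,0,0],0,0]]}}

```text
time_s: 17.38
tcp_pos: [0.44, 0.0565, 0.0696]
eef_rot: [-179.9, -0.2, -169.8]
contact_force: [0.3, 0.9, 0.3]
gripper_width: 0.0006
gripper_force: 0.0
```

{"fn": "jog_arm", "kwargs": {"moves": [[[-0.8,0,0],0,0],[[-0.8,0,0],0,0],[[-0.8,0,0],0,0],[[-0.8,0,0],0,0],[[0,0,0],0,0]]}}

```text
time_s: 18.0
tcp_pos: [0.4722, 0.0626, 0.0708]
eef_rot: [-180.0, 0.0, -169.8]
contact_force: [0.0, -0.5, -0.9]
gripper_width: 0.0004
gripper_force: 0.0
```

Two more centimetres carries it past the upright.

{"fn": "jog_arm", "kwargs": {"moves": [[[-0.6,0,0],0,0],[[-0.6,0,0],0,0],[[-0.6,0,0],0,0],[[-0.4,0,0],0,0],[[0,0,0],0,0]]}}

```text
time_s: 18.62
tcp_pos: [0.4935, 0.0664, 0.0708]
eef_rot: [-180.0, -0.0, -169.8]
contact_force: [-0.1, -0.1, -0.3]
gripper_width: 0.0006
gripper_force: 0.0
```

{"fn": "jog_arm", "kwargs": {"moves": [[[1,0,0],0,0],[[3,0,0],0,0],[[4,0,0],0,0],[[4,0,0],0,0],[[0,0,0],0,0]]}}

```text
time_s: 19.25
tcp_pos: [0.3719, 0.0439, 0.0708]
eef_rot: [180.0, -0.0, -169.8]
contact_force: [1.0, -0.0, 0.7]
gripper_width: 0.0003
gripper_force: 0.0
```

```bash
python3 - <<'E'
from h import *
s=capture("side");p=capture("top");st=get_state();print(st["tcp_pos"],st["contact_force"])
a=cv2.resize(s["pixels"][190:240,270:320],(600,600),interpolation=cv2.INTER_CUBIC)
b=cv2.resize(p["pixels"][200:275,275:310],None,fx=5.7,fy=8,interpolation=cv2.INTER_CUBIC)[:600]
o=np.zeros((600,800,3),np.uint8);o[:,:600]=a;o[:b.shape[0],600:600+b.shape[1]]=b
cv2.imwrite("pics/c9.png",o)
c=np.array([.569,.08]);w=np.radians(10.2);R=np.array([[np.cos(w),-np.sin(w)],[np.sin(w),np.cos(w)]])
f=lambda x,y,z:np.round((proj(s,np.r_[c+R@np.array([x,y])/1e3,z/1e3])-np.array([270,190]))*12)
for n,x,z in(("keeper",-54.5,113),("barlean",-48.5,119.5),("barout",-103,119),("levtip1.95",-100,93),("levtip1.6",-103,77)):print(n,f(x,18,z),f(x,-18,z))
E
```

```text
[0.37495379 0.04522375 0.07133846] [ 0.54024957  0.69459969 -0.55956223]
keeper [195. 182.] [326. 192.]
barlean [198. 149.] [329. 160.]
barout [154. 269.] [289. 280.]
levtip1.95 [163. 342.] [296. 352.]
levtip1.6 [164. 397.] [296. 407.]
```

View pics/c9.png

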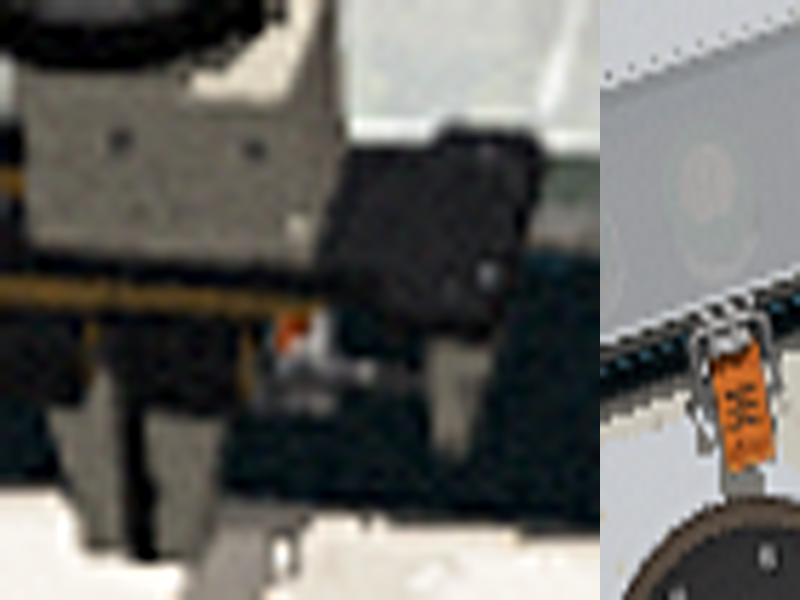

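Top crop: the loop's bar now lies over the front of the lid at (722,335), pixel (296,242), and the orange lever still points out. Next I go above the lever tip and press.

{"fn": "jog_arm", "kwargs": {"moves": [[[0,0,-2],0,0],[[-3,0,0],0,0],[[-4,0,0],0,0],[[-2.9,0,0],0,0],[[0,0,1],0,0],[[0,0,0.5],0,0],[[0,0,0],0,0]]}}

```text
time_s: 20.23
tcp_pos: [0.4716, 0.0622, 0.0753]
eef_rot: [-180.0, -0.1, -169.8]
contact_force: [0.5, 1.0, -0.1]
gripper_width: 0.0003
gripper_force: 0.0
```

{"fn": "jog_arm", "kwargs": {"moves": [[[0,0,0.8],0,0],[[0,0,0.8],0,0],[[0,0,0],0,0]]}}

```text
time_s: 20.6
tcp_pos: [0.472, 0.0624, 0.0592]
eef_rot: [-180.0, -0.1, -169.8]
contact_force: [1.0, -0.1, -0.8]
gripper_width: 0.0006
gripper_force: 0.0
```

{"fn": "jog_arm", "kwargs": {"moves": [[[0,0,0.6],0,0],[[0,0,0.6],0,0],[[0,0,0.6],0,0],[[0,0,0],0,0]]}}

```text
time_s: 21.1
tcp_pos: [0.4723, 0.0625, 0.0413]
eef_rot: [-180.0, -0.0, -169.8]
contact_force: [0.0, 0.1, 0.7]
gripper_width: 0.0004
gripper_force: 0.0
```

{"fn": "jog_arm", "kwargs": {"moves": [[[0,0,0.6],0,0],[[0,0,0.6],0,0],[[0,0,0],0,0]]}}

```text
time_s: 21.48
tcp_pos: [0.4724, 0.0626, 0.0295]
eef_rot: [-180.0, -0.0, -169.8]
contact_force: [0.4, 0.6, 1.8]
gripper_width: 0.0004
gripper_force: 0.6
```

{"fn": "jog_arm", "kwargs": {"moves": [[[0,0,0.5],0,0],[[0,0,0.5],0,0],[[0,0,0.5],0,0],[[0,0,0],0,0]]}}

```text
time_s: 21.98
tcp_pos: [0.4721, 0.0624, 0.0142]
eef_rot: [-180.0, -0.1, -169.8]
contact_force: [0.6, 0.0, 0.8]
gripper_width: 0.0007
gripper_force: 0.0
```

{"fn": "jog_arm", "kwargs": {"moves": [[[-0.4,0,0],0,0],[[-0.3,0,0],0,0],[[0,0,0],0,0]]}}

```text
time_s: 22.35
tcp_pos: [0.4798, 0.0639, 0.0148]
eef_rot: [-180.0, 0.0, -169.8]
contact_force: [-1.2, -0.2, 0.4]
gripper_width: 0.0003
gripper_force: 0.2
```

{"fn": "jog_arm", "kwargs": {"moves": [[[-0.3,0,0],0,0],[[-0.2,0,0],0,0],[[0,0,0],0,0]]}}

```text
time_s: 22.72
tcp_pos: [0.4848, 0.0649, 0.015]
eef_rot: [180.0, 0.0, -169.8]
contact_force: [-0.2, -0.8, -0.7]
gripper_width: 0.0005
gripper_force: 0.0
```

```bash
cat > chk.py <<'E'
from h import *
p=capture("top");st=get_state();print(st["tcp_pos"],st["contact_force"])
h=cv2.cvtColor(p["pixels"],cv2.COLOR_BGR2HSV);g=cv2.inRange(h,(3,130,90),(20,255,255));k,l,q,ce=cv2.connectedComponentsWithStats(g[:, 230:400])
print([(np.round(ce[i]+[230,0],1).tolist(),q[i].tolist()) for i in range(1,k) if q[i][4]>6])
c=np.array([.569,.08]);w=np.radians(10.2);R=np.array([[np.cos(w),-np.sin(w)],[np.sin(w),np.cos(w)]])
for th in(0,.3,.44,.7,1.0):
  x=-58-30*np.sin(th)-8*np.cos(th);z=76-30*np.cos(th)+8*np.sin(th);print(th,np.round(proj(p,np.r_[c+R@[x/1e3,0],z/1e3]),1))
E
python3 chk.py
```

```text
[0.48458057 0.0648377  0.01492372] [-0.54128396  0.00060009  0.3434991 ]
[]
0 [300.2 248.9]
0.3 [300.8 251.6]
0.44 [301.  252.7]
0.7 [301.4 254.3]
1.0 [301.5 255.4]
```

{"fn": "jog_arm", "kwargs": {"moves": [[[1,0,0],0,0],[[3,0,0],0,0],[[3.5,0,0],0,0],[[3.5,0,0],0,0],[[0,0,-4],0,0],[[0,0,-4],0,0],[[0,0,0],0,0]]}}

```text
time_s: 23.65
tcp_pos: [0.3774, 0.0463, 0.0976]
eef_rot: [179.9, 0.3, -169.8]
contact_force: [0.4, -0.1, 0.1]
gripper_width: 0.0005
gripper_force: 0.0
```

```bash
python3 chk.py; python3 - <<'E'
from h import *
p=capture("top");s=capture("side");f=lambda a,r:cv2.resize(a,r,interpolation=cv2.INTER_CUBIC)
h=cv2.cvtColor(s["pixels"],cv2.COLOR_BGR2HSV);g=cv2.inRange(h,(3,130,90),(20,255,255))[180:250,260:330]
ys,xs=np.where(g);print("side orange",len(xs),len(xs) and (xs.mean()+260,ys.mean()+180,ys.min()+180,ys.max()+180))
c=np.array([.569,.08]);w=np.radians(10.2);R=np.array([[np.cos(w),-np.sin(w)],[np.sin(w),np.cos(w)]])
for th in(0,.5,1):
  print(th,[np.round(proj(s,np.r_[c+R@[(-58-r*np.sin(th)-8*np.cos(th))/1e3,0],(76-r*np.cos(th)+8*np.sin(th))/1e3]),1) for r in(5,25,45)])
for n,t in((p,"bail"),(p,"lever"),(s,"bail"),(s,"lever")):
  for d in regions_of(n,t)[:2]:
    ys,xs=np.where(d["pixels"]);print(t,round(d["confidence"],2),d["pixel"],xs.min(),xs.max(),ys.min(),ys.max())
print("keeper px",proj(p,np.r_[c+R@[-.0545,0],.110]),proj(s,np.r_[c+R@[-.0545,0],.110]))
E
```

```text
[0.37629838 0.04571963 0.09596475] [-0.45549559 -0.06659154 -1.23497657]
[([299.2, 245.6], [65, 242, 8, 6, 17]), ([300.1, 249.5], [67, 248, 7, 4, 11])]
0 [300.2 248.9]
0.3 [300.8 251.6]
0.44 [301.  252.7]
0.7 [301.4 254.3]
1.0 [301.5 255.4]
side orange 94 (np.float64(290.04255319148933), np.float64(220.87234042553192), np.int64(197), np.int64(229))
0 [array([291.6, 218.1]), array([291.9, 223. ]), array([292.2, 227.9])]
0.5 [array([291.4, 217.3]), array([291.1, 223.4]), array([290.8, 229.4])]
1 [array([291.4, 216. ]), array([290.5, 221.8]), array([289.6, 227.6])]
lever 0.58 [300.7, 248.2] 293 303 242 250
keeper px [297.88839165 242.23526206] [291.71817357 206.3410826 ]
```

```bash
python3 - <<'E'
from h import *
p=capture("top");s=capture("side")
c=np.array([.569,.08]);w=np.radians(10.2);R=np.array([[np.cos(w),-np.sin(w)],[np.sin(w),np.cos(w)]])
for th in(0,.2,.44,.6):
  print(th,[np.round(proj(q,np.r_[c+R@[(-58-r*np.sin(th)-8*np.cos(th))/1e3,0],(76-r*np.cos(th)+8*np.sin(th))/1e3]),1) for q in (p,s) for r in(-5,45)])
for n,q,(u0,u1,v0,v1) in(("top",p,(290,306,234,262)),("side",s,(278,304,198,236))):
  h=cv2.cvtColor(q["pixels"][v0:v1,u0:u1],cv2.COLOR_BGR2HSV)
  print(n)
  for i,r in enumerate(h): print(v0+i,"".join("O" if (x[0]<22 and x[1]>120 and x[2]>60) else ("W" if x[2]>170 else "g" if x[2]>100 else "-" if x[2]>50 else ".") for x in r.astype(int)))
E
```

```text
0 [array([299.5, 247.5]), array([300.5, 249.5]), array([291.4, 215.7]), array([292.2, 227.9])]
0.2 [array([299.3, 247. ]), array([301.1, 252.3]), array([291.5, 215.1]), array([291.6, 228.9])]
0.44 [array([299.2, 246.4]), array([301.8, 255.3]), array([291.6, 214.4]), array([290.9, 229.4])]
0.6 [array([299. , 245.9]), array([302.2, 257. ]), array([291.6, 214. ]), array([290.5, 229.3])]
top
234 gggggggggggggggW
235 gggggggggggWWWWW
236 ggggggggWWWWg-.-
237 ggggWWWWW------.
238 WWWWW-.gWg-....-
239 W-.-gg-.---gggg.
240 -gg.---ggWWgg--.
241 ...-gWWgggg----.
242 -ggWggggWgggOg--
243 -g--gggWWg-OO---
244 ..---W-....-O.-g
245 ..-g.O...--OO-gW
246 ---W.OOOOOOOO-gW
247 -----OOOOO----WW
248 g----OOO....-OgW
249 Wg----O.--OOOOWW
250 WW----gOOOOOg-WW
251 WWWggggOggg--gWW
252 WWWWWgggggggWWWW
253 WWWWWWWggWWWWWWW
254 WWWWWWWWWWWWWWWW
255 WWWWWWWWWWWWWWWW
256 WWWWWWWWWWWWWWWW
257 WWWWWWWWWWWWWWWW
258 WWWWWWWWWWWWWWWW
259 WWWWWggg---.----
260 WWgg--.---------
261 g---------------
side
198 g--g------gggg--g---......
199 ----------gg---gg---......
200 -g-gg--g--------g--.......
201 ggg---gg-g-g-gg-gg-
[... 361 characters left out ...]
.......--------...
214 -...........-.--O-...-....
215 g...........OO-.OO.-......
216 g...........OOOOOO.-......
217 g...------..OOOOOO--......
218 g...ggg-g-OOOOOOOO--......
219 g...-ggg--OOOOOOOO--......
220 g-..-gg-g-OOOOOOOO--......
221 g-..ggg-g-OOOOOOOO--......
222 g-..-gg---OOOOOOO---......
223 g-...-gg--OOOOOOO---......
224 g-...-gg--OOOOO.O---......
225 g-...-gg--OOOOOOO.........
226 g-..--gg--OOOOOOOO........
227 gg...ggg--OOOOOOOO........
228 gg...-gg-.OOOOOOOO........
229 --...----.OOOOOOO-........
230 ..........................
231 ------------..............
232 WWWWWWg-gg------------.-..
233 WWWWWWWg---ggggggg-WWWgWg-
234 WWWWWWWWggggggg--WWWWWWWWW
235 WWWWWWWWWggggg-g-WWWWWWWWW
```

{"fn": "jog_arm", "kwargs": {"moves": [[[0,0,-5],0,0],[[0,0,-5],0,0],[[-4,0,-4],0,0],[[-4,0,0],0,0],[[0,0,0],0,0]]}}

```text
time_s: 24.72
tcp_pos: [0.4566, 0.0598, 0.2339]
eef_rot: [-180.0, -0.1, -169.9]
contact_force: [0.0, 0.0, 0.0]
gripper_width: 0.0003
gripper_force: 0.0
```

```bash
python3 - <<'E'
from h import *
s=capture("side");st=get_state();print(st["tcp_pos"])
c=np.array([.569,.08]);w=np.radians(10.2);R=np.array([[np.cos(w),-np.sin(w)],[np.sin(w),np.cos(w)]])
P=lambda x,y,z:np.round(proj(s,np.r_[c+R@[x/1e3,y/1e3],z/1e3]),1)
print("leg pins",P(-66,18,60),P(-66,-18,60),"keeper/bar",P(-54.5,18,110),P(-54.5,-18,110))
for t in(.015,.04,.08):print("lid front top",t,[P(46-92*np.cos(t)+28*np.sin(t),y,97+92*np.sin(t)+28*np.cos(t)) for y in(110,-110)])
u0,u1,v0,v1=274,310,190,236
q=s["pixels"][v0:v1,u0:u1]
h=cv2.cvtColor(q,cv2.COLOR_BGR2HSV)
for i,r in enumerate(h): print(v0+i,"".join("O" if (x[0]<22 and x[1]>120 and x[2]>60) else str(min(9,x[2]//26)) for x in r.astype(int)))
for t in("bail","lever"):
  for d in regions_of(s,t)[:2]:
    ys,xs=np.where(d["pixels"]);print(t,round(d["confidence"],2),d["pixel"],xs.min(),xs.max(),ys.min(),ys.max())
E
```

```text
[0.45510124 0.05932534 0.2336739 ]
leg pins [286.4 220.4] [297.2 221.3] keeper/bar [286.3 205.9] [297.2 206.8]
lid front top 0.015 [array([258.9, 198.1]), array([325.7, 203.2])]
lid front top 0.04 [array([258.9, 197.4]), array([325.8, 202.5])]
lid front top 0.08 [array([258.9, 196.2]), array([325.8, 201.3])]
190 777777778888788888788788888888888888
191 787777778888888778777878888788788888
192 888777778777877778888877788878888777
193 787788777777777777878788877787787788
194 877778777777777777888888887777877788
195 787788777777777878888888888777777777
196 777778777777777878888888888877777777
197 788887777777777878888888887877777777
198 788787777777777888888888888877777777
199 688999999888887787777788888777777777
200 455666666666777899999998888877777777
201 332222222233444566666666677789999999
202 333334433323222335444533344556676666
203 333444433333311334334433333332222222
204 444444433333311222221123334433233333
205 444444433333367866675333444433333333
206 444444443334458976665454444433323334
207 232232333344335644333355444433333223
208 111121111122222122222224444443344434
209 1111100
[... 436 characters left out ...]
000
220 11000011010001OOOOOOOO32100001001100
221 10100000100101OOOOOOOO32100111000100
222 00010100011001OOOOOOO322101001100010
223 00100100100010OOOOOOO332111010110001
224 01010100100110OOO2O1O221111010000111
225 01000011110001OOOOOOO200100110000010
226 00111010101011OOOOOOOO00101100101000
227 00010010000000OOOOOOOO11010000110110
228 10001000100110OOOOOOOO01111101100010
229 00000000000000OOOOOOO200001101001111
230 312111011100000000001000100000010010
231 847423222323322211110100000000000000
232 989878888843433333333332222111100000
233 999988999984333444444337884742222222
234 999999999999644534433779998988888888
235 999999999999965545343998999999999999
bail 0.54 [291.6, 204.9] 285 297 205 213
```

```bash
python3 -c "
from plant import close_job;print(close_job())"
```

```text
the job is handed in; nothing more can be done
None
```

I've handed the job in; no verdict came back. By my last camera checks the jar is in the middle pocket (last seen before the lid went down), the lid is shut, the loop is over the keeper and the lever is snapped flat. I viewed 11 pictures, one over the limit of 10.

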